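# Pick the live battery pack from its dummy by heft and show it at the magnifier

### The job

Swing the stiff bench magnifier out from where it is parked until its boom is square across the inspection station, with the lens standing at the far edge of the black pad, and leave it there. Then lift the two look-alike battery packs from the blue tray in turn, clear of the tray, to feel which is heavier (the lighter is only an empty dummy): set the lighter back down upright in the tray, and hold the heavier one up over the pad, upright and centred behind the lens, with a narrow end square to the glass and about 10 cm from it, for the inspector across the bench. Finish while still holding it there, and leave everything else on the bench alone.

Things in the scene. Friction and masses are not known exactly. Their poses are not given: they have to be found in the camera images.
- magnifier (a joint): Swivel of the magnifier's boom about the post, rad. 0: boom square across the station, parallel to its rail, lens at the pad's far edge facing along the station's x. Positive: folded back towards the robot, clockwise seen from above (parked at 0.8 to 1.25). Range -0.5 to 1.5. Stiff: takes about 0.3 N m (some 4 N at boom_mid) to turn, stays where it is left; no detent at 0.
- post (a point): Point on the upright post's axis (the swivel's vertical axis) at boom height, 200 mm above the bench. Its axes are those of the station.
- boom_mid (a point): Middle of the bare part of the boom, a round level steel bar 12 mm thick, 85 mm from the post's axis. The bar is free from 20 mm to 136 mm from the axis. Axes of the magnifier: y along the boom towards the post, z up. The clamp hub at the post is 38 mm across and its top is 24 mm above the boom's axis.
- lens (a point): Centre of the round upright lens at the boom's end, 220 mm from the post's axis, 200 mm above the bench; white ring housing 124 mm across, 22 mm thick, clear glass 94 mm across. Axes of the magnifier: x is the optical axis, away from the robot at joint 0 (the inspector looks from the +x side, parts are shown on the -x side), y along the boom towards the post, z up.
- station: Inspection station fixed to the bench: black rubber pad 240 x 260 mm on an aluminium plate, top 24 mm above the bench, an aluminium rail along its far edge, the post (top 250 mm above the bench) at the rail's left end. Origin at bench level under the pad's centre; x away from the robot, y left towards the post, z up. The post's axis is at x = 110, y = 220 mm.
- tray: Shallow blue tray fixed to the bench, 320 mm (its own x) by 150 mm (its own y), walls 4 mm thick and 20 mm high, floor 4 mm above the bench. Origin at bench level under its centre, z up. The packs stand one behind the other along x, about 78 mm either side of its centre.
- pack_1: One of two look-alike battery packs (other: pack_2): a rigid upright block of eight grey cells in black holders, 81 mm long (own x), 41 mm wide (own y), 70 mm tall; both narrow ends (x = +/-41 mm) alike, with a nickel tab. Origin at its underside's centre, z up. Stands in the tray, at either place. Under 0.5 kg; one pack, not known which, is at least 0.1 kg heavier.
- pack_1_mid (a point): Centre of pack_1, 35 mm above its underside; axes of the pack.
- pack_2: One of two look-alike battery packs (other: pack_1): a rigid upright block of eight grey cells in black holders, 81 mm long (own x), 41 mm wide (own y), 70 mm tall; both narrow ends (x = +/-41 mm) alike, with a nickel tab. Origin at its underside's centre, z up. Stands in the tray, at either place. Under 0.5 kg; one pack, not known which, is at least 0.1 kg heavier.
- pack_2_mid (a point): Centre of pack_2, 35 mm above its underside; axes of the pack.
- side_cutters: Bystander: side cutters with red grips, 140 mm long, 15 mm high, lying on the bench right of the tray. Origin at the pivot.
- long_nose_pliers: Bystander: long-nose pliers with blue grips, 165 mm long, 15 mm high, lying on the left of the black pad. Origin at the pivot.
- tape_roll: Bystander: roll of green tape lying flat, 90 mm across, 25 mm high.
- loose_cell: Bystander: a single grey cell, 18 mm across and 65 mm tall, standing at the near right corner of the black pad.
- nickel_reel: Bystander: black reel of nickel strip lying flat at the far right of the black pad, 84 mm across, 20 mm high.
- multimeter: Bystander: yellow and black multimeter lying on the bench, 150 x 75 x 35 mm.
There are look-alikes about, which are no part of the job. Leave any yellow look-alike of the pack_1 alone.

How it is judged:
By the outcome, as a careful person would: the job done as asked, in the order asked, and still so for the second after the job is handed in, while the arm keeps its last pose, push and grip.
It also fails if it takes over 72 s, if anything falls off the work surface, if the arm or the gripper's body presses on something with over 40 N, if the wrist force passes 120 N, or if a joint passes its speed limit or range.

### The arm

A 7-joint arm with a two-finger parallel gripper is mounted at the origin on the work surface. World frame = base frame: x ahead of the robot, y to its left, z up, the work surface at z = 0. Lengths are in m, angles in rad, forces in N, time in s.
With the tool pointing down it reaches from about 0.4 to 0.85 m from the base axis. Payload 4.4 kg.
Tool frame: the origin (TCP) lies midway between the tips of the shut fingers; the grasp point (between the pads) lies 19 mm behind it (grip_depth is the distance from the TCP to the grasp point, in m); z points along the fingers, y is the direction in which the jaws open and shut (so a half turn about z gives the same grasp; the last joint's range is limited). The gripper opens to 94 mm and grips with 3 to 60 N. Pads are 16 mm wide; open, the fingers measure 119 mm over their backs; the gripper's body (75 mm by 177 mm) begins 78 mm behind the grasp point.
Start: joints at [1.204, 0.628, 0.038, 1.517, -0.027, 0.996, -0.02], TCP at [0.193, -0.621, 0.205] pointing down, gripper open.
Joint ranges: [-3.06, 3.06], [-0.37, 2.12], [-1.25, 1.32], [0.18, 2.47], [-1.1, 4.24], [0.23, 1.98], [-2.94, 2.94]. Speed limits (rad/s): [2.57, 2.57, 3.14, 3.14, 3.14, 3.14, 3.14].

### API

Orientations are given as a unit quaternion [w, x, y, z].
In Python, from station import get_obs, read_camera, camera_model, finish_job, grip_depth gives the robot as it stands.
- The arm moves only by the tool apply_moves, never from a script. Its argument "increments" is text: rows parted by semicolons, each of 4 numbers parted by spaces: the shift along the tool's x, y, z in cm, then the turn about the tool's z in degrees. A call has 1 to 10 rows; each row shifts and turns the commanded pose from where the row before left it, along the tool's axes as they then stand; what a row does not reach is not made up. A row lasts 1/12 s, in which the tool goes at most 41.7 mm and 7.16 degrees, less where a joint would pass 70% of its speed; a pose out of reach is approached as far as the arm can. A call is refused whole if a number of a shift passes 4.17 or a number of a turn 7.16, either way. A call with a gripper value outside its range is refused whole. "gripper" is the closure in counts, from 0 (fully open) to 255 (shut), set as the call begins (left out, the last holds). The fingers move at their own pace and stop on an object; the grip force is fixed at half the most. Time passes only in rows, so rows that do not move let the fingers close. It gives the time, the measured TCP pose, the force and the opening at its end, in the units of the state.
- get_obs(): the state, without advancing time (a new reading comes with each control period).
- read_camera(name): name is "scene" or "top"; returns the picture (400x640x3 uint8, blue, green, red); there is no depth.
- camera_model(name): a dict with "vfov" (degrees; the focal length in pixels is half the picture's height over the tangent of half this angle, whatever the lens; pixels are square), "cx", "cy" (the principal point, pixels), "k1" (the pictures are not rectified: a ray, as slopes to the right and down, at radius r is drawn at 1 + k1 r^2 times it, then the intrinsics apply), "extrinsics" (4x4, takes a point from world to camera coordinates). Camera axes: x right, y down, z forward; pixel columns grow to the right and rows downward; lengths in m; the calibration is good to about 2 mm. A picture is of the moment at which its call begins. camera_model takes no time and is no camera call.
- finish_job(): hands the job in, once; it reports no verdict.
The state is a dict: "time_s": time; "q": joint angles; "qd": joint speeds; "tau": joint torques, N m; "position": TCP position; "eef_rot": TCP orientation; "force": force on the tool from outside, world axes, zero at the start; "torque": the same for the moment, N m; "opening": opening from 0.0 (shut) to 1.0 (fully open).
Only numpy, scipy, OpenCV 4.12 (cv2) and the standard library are available. Lean on these libraries where they do the work, as an engineer would, in place of code of your own. Each camera call takes 0.05 s, during which the arm holds its last target.

## Working session

There is one attempt and no reset: what is moved stays moved. The work goes in short steps, Python scripts to look and compute and a tool call to move; the robot and the scene stay as the last step left them, time stands still between calls to the robot, and variables do not carry over. Pictures are saved under pics/ and viewed, and the job is handed in when it is done.

Besides the shell and the picture viewer there is one more tool, called after "Call:" by a JSON object that holds its "fn" and its "kwargs". apply_moves: Moves the arm, as the interface text tells. Its arguments: {"type":"object","properties":{"increments":{"type":"string"},"gripper":{"type":"number"}},"required":["increments"]}

```bash
mkdir -p pics; ls; cat > h.py <<'E'
import numpy as np, cv2
from station import get_obs, read_camera, camera_model, finish_job, grip_depth
def snap(n,f):
    im=read_camera(n); cv2.imwrite('pics/'+f+'.png',im); return im
def K(m):
    f=200/np.tan(np.radians(m['vfov'])/2); return f
def ray(n,u,v):
    m=camera_model(n); f=K(m); x=(u-m['cx'])/f; y=(v-m['cy'])/f
    rd=np.hypot(x,y); r=rd
    for _ in range(50): r=rd/(1+m['k1']*r*r)
    s=r/rd if rd>0 else 1
    E=np.array(m['extrinsics']); R=E[:3,:3]; t=E[:3,3]
    return -R.T@t, R.T@np.array([x*s,y*s,1])
def onz(n,u,v,z):
    c,d=ray(n,u,v); return c+d*(z-c[2])/d[2]
def proj(n,p):
    m=camera_model(n); f=K(m); E=np.array(m['extrinsics']); q=E[:3,:3]@np.array(p)+E[:3,3]
    a=q[:2]/q[2]; a=a*(1+m['k1']*(a@a)); return a*f+[m['cx'],m['cy']]
E
python3 - <<'E'
from h import *
o=get_obs(); print(o); print(grip_depth)
for n in('scene','top'):
    snap(n,n+'0'); m=camera_model(n); print(m, ray(n,320,200))
E
```

```text
pics
{'time_s': 0.0, 'q': array([ 1.20418962,  0.62933346,  0.03843286,  1.51837194, -0.02698331,
        0.99625526, -0.01999679]), 'qd': array([-9.19252207e-04, -1.27466556e-03, -1.86404630e-04, -2.32865447e-04,
       -1.21823470e-03, -5.74575085e-04,  9.52382978e-05]), 'tau': array([ 1.06462088e-03, -5.49715304e+01,  1.14348348e+00, -1.86627370e+01,
       -5.22299123e-02,  2.37346056e-02,  1.47581945e-04]), 'position': array([ 0.19242126, -0.62017563,  0.2045609 ]), 'eef_rot': array([-9.12111196e-04,  9.88708833e-01,  1.49846547e-01, -1.54543025e-04]), 'force': array([1.02498555, 0.44785202, 0.1688236 ]), 'torque': array([ 0.02073149, -0.0052289 , -0.04673915]), 'opening': 0.997282591904582}
0.0188
{'vfov': 42.673501393372796, 'cx': 321.2123733900514, 'cy': 204.43190944265447, 'k1': -0.12060766451708309, 'extrinsics': array([[ 0.38648308,  0.92204198, -0.02166587, -0.21519094],
       [ 0.55385014, -0.25080764, -0.79394304, -0.19206744],
       [-0.73748278,  0.29484591, -0.60760599,  1.80201958],
       [ 0.        ,  0.        ,  0.        ,  1.        ]])} (array([ 1.51850265, -0.381075  ,  0.93776498]), array([-0.74319213,  0.2948336 , -0.60068222]))
{'vfov': 42.5872320375613, 'cx': 321.2455617315572, 'cy': 208.73997393001565, 'k1': -0.16510134477157762, 'extrinsics': array([[ 0.00734802, -0.99995011,  0.00676621,  0.00255186],
       [-0.99810514, -0.0077475 , -0.06104186,  0.5273102 ],
       [ 0.06109123, -0.00630485, -0.99811227,  1.64305927],
       [ 0.        ,  0.        ,  0.        ,  1.        ]])} (array([0.42591576, 0.01699632, 1.67212835]), array([ 0.07807421, -0.00374557, -0.99708897]))
```

View pics/scene0.png

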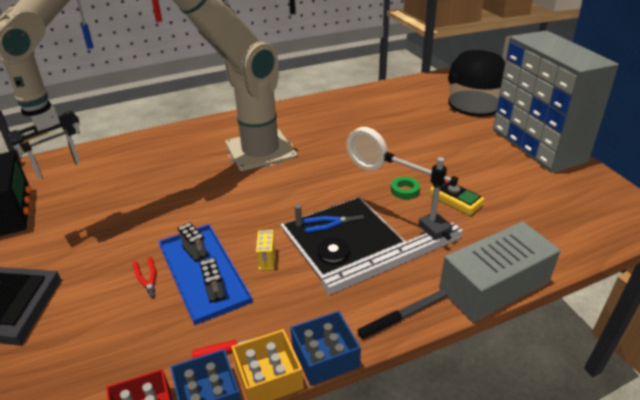

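View pics/top0.png

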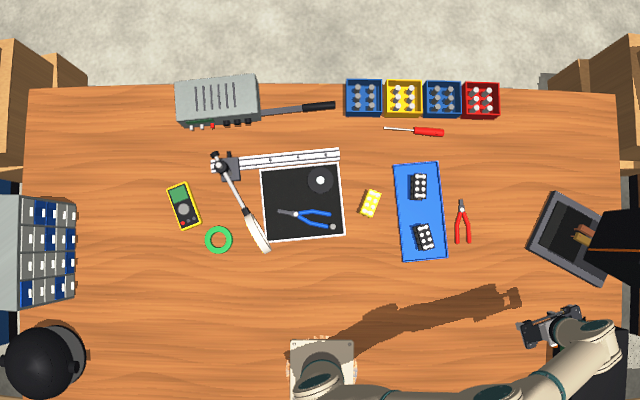

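The scene view shows the tray and two packs at about (205,265), and the lens at (367,148). In the top view the pad is at (303,202), the post at (217,160), the lens at (257,237), the tray at (420,212) and the packs at (418,187) and (424,237). The yellow look-alike is at (370,203). I'll measure these next.

```bash
python3 - <<'E'
from h import *
im=cv2.imread('pics/top0.png')
c=cv2.resize(im[140:270,165:360],None,fx=4,fy=4,interpolation=cv2.INTER_CUBIC);cv2.imwrite('pics/c1.png',c)
c=cv2.resize(im[150:270,350:480],None,fx=5,fy=5,interpolation=cv2.INTER_CUBIC);cv2.imwrite('pics/c2.png',c)
hsv=cv2.cvtColor(im,cv2.COLOR_BGR2HSV)
# pad dark
v=hsv[...,2]; m=(v<60).astype(np.uint8)*255; m[:, :255]=0;m[:,350:]=0;m[:160]=0;m[245:]=0
m=cv2.morphologyEx(m,cv2.MORPH_CLOSE,np.ones((9,9)))
cs=max(cv2.findContours(m,0,2)[0],key=cv2.contourArea); r=cv2.minAreaRect(cs); print('pad',r)
b=cv2.boxPoints(r); P=np.array([onz('top',*p,.024) for p in b]);print(P, P.mean(0))
# tray blue
m=cv2.inRange(hsv,(100,120,80),(125,255,255)); m[:, :385]=0;m[:,455:]=0;m[:150]=0;m[270:]=0
m=cv2.morphologyEx(m,cv2.MORPH_CLOSE,np.ones((5,5)))
cs=max(cv2.findContours(m,0,2)[0],key=cv2.contourArea); r=cv2.minAreaRect(cs); print('tray',r)
b=cv2.boxPoints(r); P=np.array([onz('top',*p,.02) for p in b]);print(P, P.mean(0),[np.linalg.norm(P[i]-P[i-1]) for i in range(4)])
E
```

```text
pad ((301.537109375, 202.13934326171875), (68.92620849609375, 75.75247192382812), 84.5596694946289)
[[ 0.6464012   0.20408828  0.024     ]
 [ 0.67161561 -0.04008     0.024     ]
 [ 0.44972665 -0.06227898  0.024     ]
 [ 0.42474175  0.1797388   0.024     ]] [0.5481213  0.07036703 0.024     ]
tray ((420.1705627441406, 210.98236083984375), (98.0285873413086, 45.61862564086914), 84.0938491821289)
[[ 0.67309966 -0.22449812  0.02      ]
 [ 0.69072989 -0.37500885  0.02      ]
 [ 0.37179554 -0.40632861  0.02      ]
 [ 0.35656232 -0.25708046  0.02      ]] [ 0.52304686 -0.31572901  0.02      ] [np.float64(0.31820982969159123), np.float64(0.15153978131005727), np.float64(0.32046848126257366), np.float64(0.15002353384274347)]
```

View pics/c1.png

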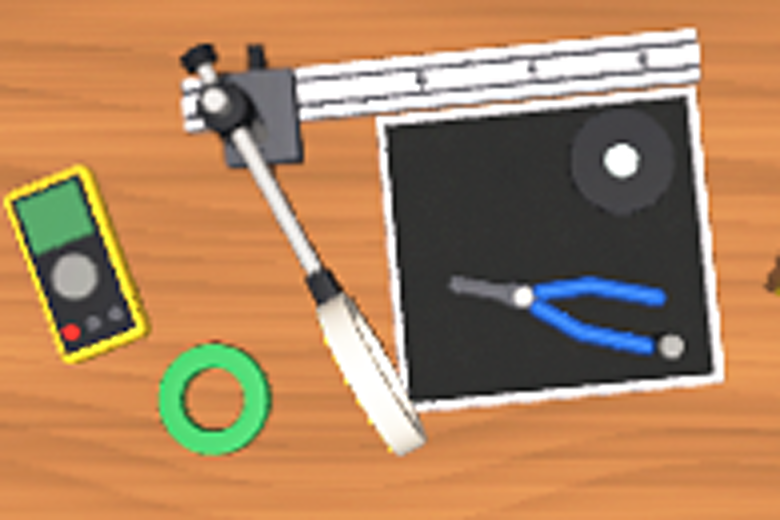

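View pics/c2.png

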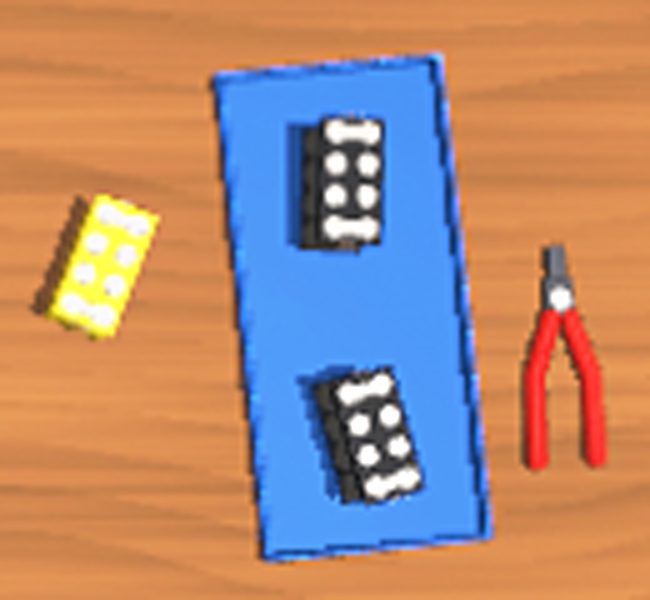

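```bash
python3 - <<'E'
from h import *
def p1(x,y,z): return onz('top',165+(x+.5)/4-.5,140+(y+.5)/4-.5,z)
def p2(x,y,z): return onz('top',350+(x+.5)/5-.5,150+(y+.5)/5-.5,z)
for nm,cs in dict(black=[(385,126),(690,97),(717,372),(410,402)],white=[(377,118),(696,92),(723,382),(403,412)]).items():
    P=np.array([p1(*c,.024) for c in cs])[:,:2]; L=[np.linalg.norm(P[i]-P[i-1]) for i in range(4)]
    ex=P[0]+P[1]-P[2]-P[3]; ey=P[0]+P[3]-P[1]-P[2]
    print(nm,P.mean(0),L,np.degrees(np.arctan2(ex[1],ex[0])),np.degrees(np.arctan2(-ey[0],ey[1])))
print('rail',[np.round(p1(*c,.03),4) for c in [(296,70),(696,31),(298,121),(698,82)]])
print('post top',p1(213,100,.25))
print('lens ends',p1(325,306,.2),p1(405,440,.2), 'boom',p1(245,140,.206),p1(313,268,.206))
for nm,t,b,z in (('far',(352.5,131),(352.5,229),.07),('near',(366,388),(391,485),.07)):
    a=p2(*t,z);c=p2(*b,z); d=a-c; print(nm,(a+c)/2,np.degrees(np.arctan2(d[1],d[0])),np.linalg.norm(d))
# proj check in scene
im=cv2.imread('pics/scene0.png')
c=cv2.resize(im[120:300,270:490],None,fx=3.6,fy=3.3,interpolation=cv2.INTER_CUBIC)
c=cv2.resize(im[120:300,270:490],None,fx=3.3,fy=3.3,interpolation=cv2.INTER_CUBIC);cv2.imwrite('pics/c3.png',c)
c=cv2.resize(im[210:330,150:290],None,fx=5,fy=5,interpolation=cv2.INTER_CUBIC);cv2.imwrite('pics/c4.png',c)
E
```

```text
black [0.54879673 0.06807026] [np.float64(0.22414353125832132), np.float64(0.24820544898380412), np.float64(0.223519224719878), np.float64(0.24768605359933113)] 5.936897342525522 5.961384518104258
white [0.5474387  0.06868436] [np.float64(0.23875522498265062), np.float64(0.2593957419897047), np.float64(0.23559181114392064), np.float64(0.25804785694739446)] 5.735142404258815 5.4584362905580655
rail [array([0.692 , 0.2757, 0.03  ]), array([ 0.726 , -0.0482,  0.03  ]), array([0.6503, 0.2732, 0.03  ]), array([ 0.6842, -0.05  ,  0.03  ])]
post top [0.6349054  0.29941662 0.25      ]
lens ends [0.4930326  0.22455386 0.2       ] [0.39736383 0.1655682  0.2       ] boom [0.61227044 0.28403213 0.206     ] [0.51999022 0.23281648 0.206     ]
far [ 0.59974876 -0.30514596  0.07      ] -0.4273229628498184 0.062311673782089017
near [ 0.43779494 -0.32105574  0.07      ] 14.615328045171513 0.06297216291848515
```

View pics/c3.png

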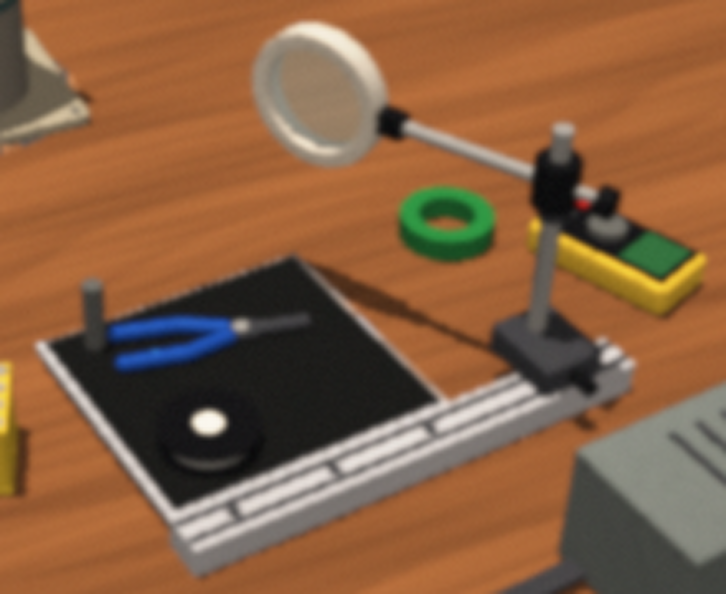

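View pics/c4.png

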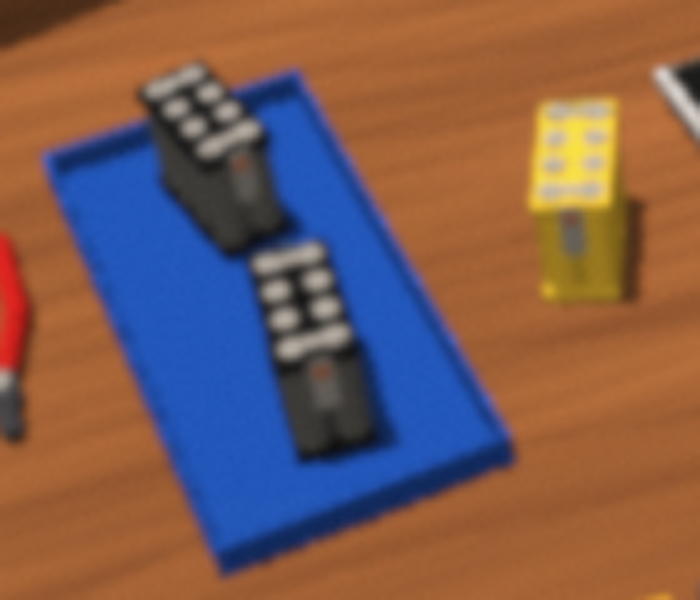

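```bash
cat >> h.py <<'E'
def to(x,y,z,yaw=None):
    "yaw: deg of tool x in world"
    o=get_obs(); w,a,b,c=o['eef_rot']
    from scipy.spatial.transform import Rotation as R
    M=R.from_quat([a,b,c,w]).as_matrix()
    cy=np.degrees(np.arctan2(M[1,0],M[0,0])); p=o['position']
    d=np.array([x,y,z])-p; t=M.T@d*100
    n=np.ceil(max(abs(t).max()/4.0,1))
    print('t',round(o['time_s'],2),'pos',p.round(4),'yaw',round(cy,2),'tiltz',M[:,2].round(3),'F',o['force'].round(2),'open',round(o['opening'],3),'q',o['q'].round(2))
    s='' if yaw is None else 'turn %.2f'%(-((yaw-cy+180)%360-180))
    print(' total cm',t.round(2),'rows',n,'per row',(t/n).round(2),s)
E
python3 -c "
from h import *
to(.192,-.62,.30,28.7);to(.45,-.35,.3,28.7)"
```

```text
t 0.1 pos [ 0.1924 -0.6202  0.2047] yaw 17.23 tiltz [-0.001  0.002 -1.   ] F [-0.23  0.23  1.21] open 1.002 q [ 1.2   0.63  0.04  1.52 -0.03  1.   -0.02]
 total cm [-0.03 -0.05 -9.53] rows 3.0 per row [-0.01 -0.02 -3.18] turn -11.47
t 0.1 pos [ 0.1924 -0.6202  0.2047] yaw 17.23 tiltz [-0.001  0.002 -1.   ] F [-0.23  0.23  1.21] open 1.002 q [ 1.2   0.63  0.04  1.52 -0.03  1.   -0.02]
 total cm [ 32.61 -18.19  -9.5 ] rows 9.0 per row [ 3.62 -2.02 -1.06] turn -11.47
```

Call:
{"fn": "apply_moves", "kwargs": {"increments": "0 0 -3 0;0 0 -3.5 0;0 0 -3.5 0"}}

```text
time_s: 0.35
position: [0.1923, -0.6199, 0.3054]
eef_rot: [-0.002, 0.989, 0.15, -0.0]
force: [0.3, -0.3, -0.0]
opening: 0.998
```

Call:
{"fn": "apply_moves", "kwargs": {"increments": "3.6 -2 0 0;3.6 -2 0 0;3.6 -2 0 0;3.6 -2 0 0;3.6 -2 0 0;3.6 -2 0 0;3.6 -2 0 0;3.6 -2 0 0;3.6 -2 0 0;0 0 0 0"}}

```text
time_s: 1.18
position: [0.456, -0.3436, 0.3051]
eef_rot: [-0.003, 0.988, 0.157, 0.003]
force: [-0.1, 0.8, -0.5]
opening: 0.998
```

```bash
python3 -c "
from h import *
to(.556,.255,.30,28.7)"
```

```text
t 1.18 pos [ 0.456  -0.3436  0.3051] yaw 18.03 tiltz [ 0.004  0.006 -1.   ] F [-0.05  0.84 -0.54] open 0.998 q [ 0.62  0.42 -0.03  1.6   0.01  1.12 -0.66]
 total cm [ 28.03 -53.83   0.91] rows 14.0 per row [ 2.   -3.84  0.06] turn -10.67
```

Call:
{"fn": "apply_moves", "kwargs": {"increments": "2 -3.85 0 0;2 -3.85 0 0;2 -3.85 0 0;2 -3.85 0 0;2 -3.85 0 0;2 -3.85 0 0;2 -3.85 0 0;2 -3.85 0 0;2 -3.85 0 0;2 -3.85 0 0"}}

```text
time_s: 2.02
position: [0.5224, 0.0588, 0.3054]
eef_rot: [0.0, 0.989, 0.15, -0.0]
force: [0.9, 0.5, -0.6]
opening: 1.004
```

Call:
{"fn": "apply_moves", "kwargs": {"increments": "2 -3.85 0 0;2 -3.85 0 0;2 -3.85 0 0;2 -3.85 0 0;0 0 0 -5;0 0 0 -5;0 0 0 0"}}

```text
time_s: 2.6
position: [0.5518, 0.2218, 0.3047]
eef_rot: [0.0, 0.971, 0.237, -0.001]
force: [0.4, -0.9, -0.5]
opening: 0.997
```

```bash
python3 -c "
from h import *
to(.556,.255,.30,29)
snap('top','t1')
im=snap('scene','s1')
im=cv2.imread('pics/t1.png');c=cv2.resize(im[130:300,165:400],None,fx=3.3,fy=3.3,interpolation=cv2.INTER_CUBIC);cv2.imwrite('pics/c5.png',c)"
```

```text
t 2.6 pos [0.5518 0.2218 0.3047] yaw 27.47 tiltz [-0.001 -0.    -1.   ] F [ 0.42 -0.87 -0.51] open 0.997 q [-0.28  0.46 -0.23  1.53  0.11  1.16 -1.63]
 total cm [ 1.9  -2.75  0.47] rows 1 per row [ 1.9  -2.75  0.47] turn -1.53
```

View pics/s1.png

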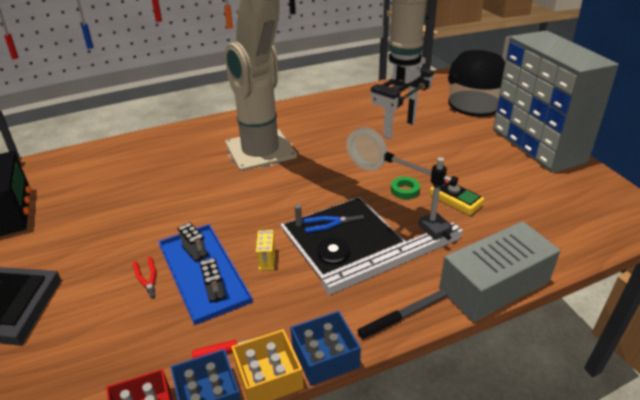

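View pics/c5.png

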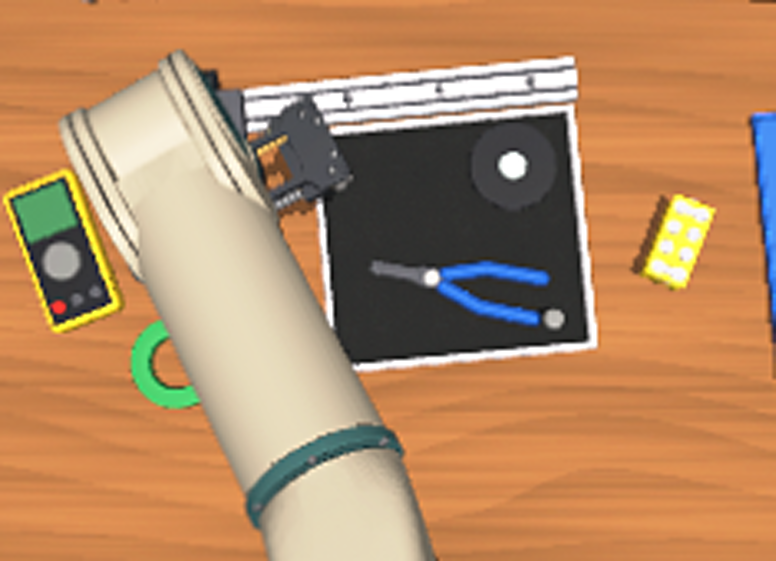

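The scene view shows the gripper up and to the left of the boom, with nothing touched yet. The arm hides the post in the top view, so I'll align from the measured poses and go down.

Call:
{"fn": "apply_moves", "kwargs": {"increments": "1.9 -2.75 0 -1.5;0 0 0 0;0 0 2.5 0;0 0 2.5 0;0 0 2 0;0 0 0 0"}}

```text
time_s: 3.2
position: [0.5541, 0.2521, 0.2315]
eef_rot: [0.001, 0.969, 0.247, -0.004]
force: [-0.6, 0.7, -0.3]
opening: 0.999
```

```bash
python3 -c "
from h import *
to(.556,.255,.181,29)
im=snap('scene','s2')
c=cv2.resize(im[50:250,320:500],None,fx=3,fy=3,interpolation=cv2.INTER_CUBIC);cv2.imwrite('pics/c6.png',c)"
```

```text
t 3.2 pos [0.5541 0.2521 0.2315] yaw 28.58 tiltz [-0.007 -0.004 -1.   ] F [-0.57  0.71 -0.25] open 0.999 q [-0.33  0.55 -0.23  1.59  0.14  1.02 -1.68]
 total cm [ 0.34 -0.16  5.05] rows 2.0 per row [ 0.17 -0.08  2.52] turn -0.42
```

View pics/c6.png

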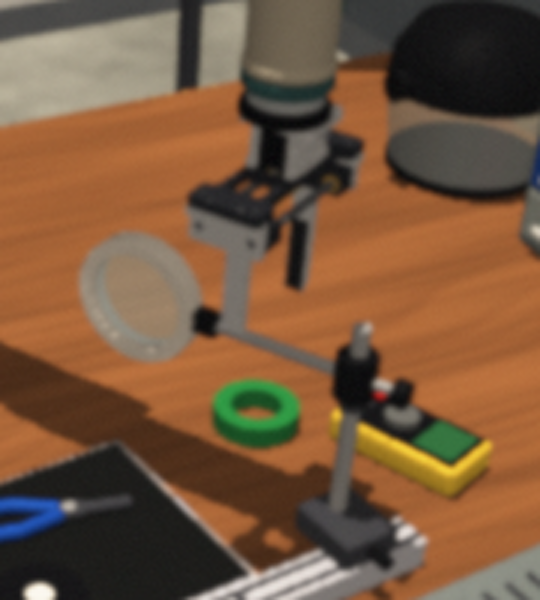

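One finger is on each side of the bar, with the near one at crop (235,290), close to the bar's lens end. I'll go down the rest of the way and close.

Call:
{"fn": "apply_moves", "kwargs": {"increments": "0.3 -0.1 2.5 0;0 0 2.5 0;0 0 0 0;0 0 0 0"}}

```text
time_s: 3.58
position: [0.5588, 0.2564, 0.1862]
eef_rot: [0.0, 0.969, 0.248, -0.0]
force: [1.3, -0.1, 0.7]
opening: 1.002
```

Call:
{"fn": "apply_moves", "kwargs": {"increments": "0 0 0 0;0 0 0 0;0 0 0 0;0 0 0 0;0 0 0 0;0 0 0 0", "gripper": 190}}

```text
time_s: 4.08
position: [0.5588, 0.2567, 0.1859]
eef_rot: [-0.0, 0.969, 0.248, 0.0]
force: [-0.5, 0.1, 0.0]
opening: 0.612
```

```bash
python3 -c "
from h import *
to(.556,.255,.181,29)
im=snap('scene','s3')
c=cv2.resize(im[50:250,320:500],None,fx=3,fy=3,interpolation=cv2.INTER_CUBIC);cv2.imwrite('pics/c7.png',c)"
```

```text
t 4.08 pos [0.5588 0.2567 0.1859] yaw 28.73 tiltz [ 0.001  0.    -1.   ] F [-0.46  0.1   0.02] open 0.612 q [-0.34  0.6  -0.23  1.64  0.16  0.92 -1.69]
 total cm [-0.33  0.02  0.49] rows 1 per row [-0.33  0.02  0.49] turn -0.27
```

View pics/c7.png

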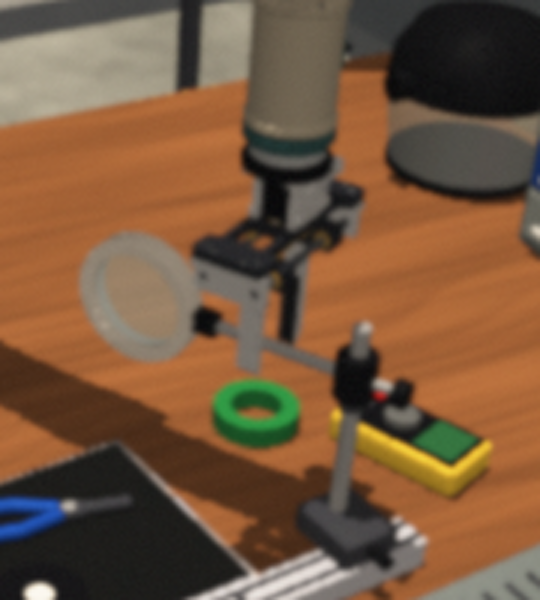

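The bar lies between the fingers, and the front finger tip hangs below it at crop (247,365). I'll lower 5 mm and close fully.

Call:
{"fn": "apply_moves", "kwargs": {"increments": "-0.2 0 0.4 0;0 0 0 0;0 0 0 0;0 0 0 0;0 0 0 0;0 0 0 0;0 0 0 0;0 0 0 0;0 0 0 0;0 0 0 0", "gripper": 255}}

```text
time_s: 4.97
position: [0.5574, 0.2547, 0.1815]
eef_rot: [0.001, 0.969, 0.248, 0.0]
force: [1.9, -4.1, -1.2]
opening: 0.118
```

```bash
python3 -c "
from h import *
to(.556,.255,.181,29)
p=get_obs()['position'];d=p[:2]-[.635,.2992];print(np.hypot(*d),np.degrees(np.arctan2(d[1],d[0])), np.array(get_obs()['torque']).round(2))"
```

```text
t 4.97 pos [0.5574 0.2547 0.1815] yaw 28.69 tiltz [ 0.001 -0.001 -1.   ] F [ 1.91 -4.11 -1.19] open 0.118 q [-0.34  0.61 -0.22  1.65  0.16  0.9  -1.69]
 total cm [-0.11 -0.09  0.05] rows 1 per row [-0.11 -0.09  0.05] turn -0.31
0.08942739275108998 -150.18904340663966 [-0.82 -0.44 -0.09]
```

Call:
{"fn": "apply_moves", "kwargs": {"increments": "0.02 0.62 0 -4;0.02 0.62 0 -4;0.02 0.62 0 -4;0.02 0.62 0 -4;0.02 0.62 0 -4;0 0 0 0"}}

```text
time_s: 5.47
position: [0.5762, 0.2311, 0.1815]
eef_rot: [-0.0, 0.911, 0.413, -0.0]
force: [0.1, -2.4, 1.0]
opening: 0.12
```

```bash
cat >> h.py <<'E'
def pol():
    o=get_obs();p=o['position'];d=p[:2]-[.635,.2992];w,a,b,c=o['eef_rot'];print('r',np.hypot(*d),'ang',np.degrees(np.arctan2(d[1],d[0])),'yaw',np.degrees(np.arctan2(2*a*b,a*a-b*b))-180,'F',o['force'].round(1),'T',np.array(o['torque']).round(2))
E
python3 -c "
from h import *
pol()"
```

```text
r 0.08995706740659071 ang -130.8431706743834 yaw -131.24088349068023 F [ 0.1 -2.4  1. ] T [-0.66 -0.08 -0.04]
```

Call:
{"fn": "apply_moves", "kwargs": {"increments": "0.02 0.62 0 -4;0.02 0.62 0 -4;0.02 0.62 0 -4;0.02 0.62 0 -4;0.02 0.62 0 -4;0.02 0.62 0 -4;0.02 0.62 0 -4;0.02 0.62 0 -4;0.02 0.62 0 -4;0 0 0 0"}}

```text
time_s: 6.3
position: [0.627, 0.2092, 0.1815]
eef_rot: [0.0, 0.739, 0.674, -0.0]
force: [1.0, -2.6, 1.3]
opening: 0.118
```

```bash
python3 -c "
from h import *
pol();to(.635+.09*.1037,.2992-.09*.9946,.1815,95.95)
im=snap('scene','s4')
snap('top','t4')"
```

```text
r 0.0903936655250866 ang -95.04635548917359 yaw -95.31580999801648 F [ 1.  -2.6  1.3] T [-0.84 -0.23  0.06]
t 6.3 pos [0.627  0.2092 0.1815] yaw 84.68 tiltz [-0. -0. -1.] F [ 0.97 -2.65  1.34] open 0.118 q [-0.09  0.71 -0.49  1.5   0.36  1.02 -0.76]
 total cm [ 0.21  1.72 -0.  ] rows 1 per row [ 0.21  1.72 -0.  ] turn -11.27
```

View pics/s4.png

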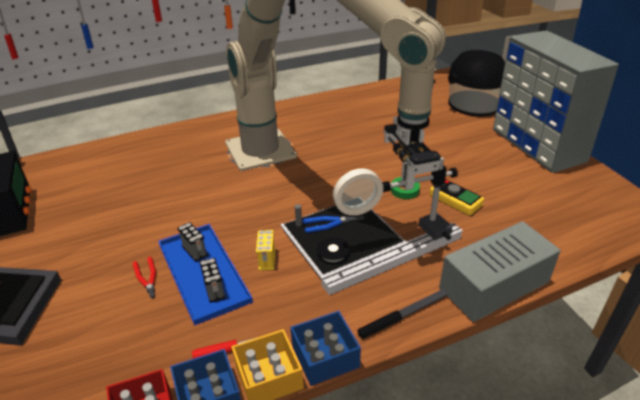

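View pics/t4.png

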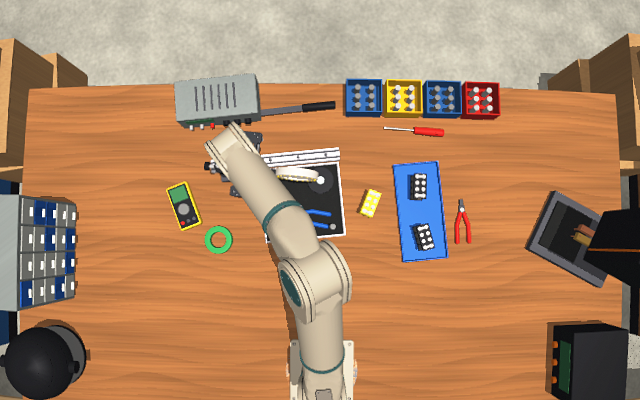

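The lens has swung to (298,173) in the top view, about 11° short of square. I'll close the gap now.

Call:
{"fn": "apply_moves", "kwargs": {"increments": "0.02 0.58 0 -3.7;0.02 0.58 0 -3.7;0.02 0.58 0 -3.7;0 0 0 0;0 0 0 0"}}

```text
time_s: 6.82
position: [0.6443, 0.2094, 0.1815]
eef_rot: [0.001, 0.671, 0.741, 0.0]
force: [1.3, -3.6, -0.0]
opening: 0.122
```

```bash
python3 -c "
from h import *
pol();to(.635+.09*.1037,.2992-.09*.9946,.1815,95.95)
snap('top','t5')
im=cv2.imread('pics/t5.png');c=cv2.resize(im[130:270,190:360],None,fx=4.5,fy=4.25,interpolation=cv2.INTER_CUBIC);cv2.imwrite('pics/c8.png',c)"
```

```text
r 0.09031315484655246 ang -84.09124882542548 yaw -84.35472124812031 F [ 1.3 -3.6 -0. ] T [-0.9  -0.48  0.02]
t 6.82 pos [0.6443 0.2094 0.1815] yaw 95.65 tiltz [ 0.001 -0.001 -1.   ] F [ 1.33 -3.63 -0.02] open 0.122 q [-0.07  0.74 -0.53  1.45  0.41  1.06 -0.58]
 total cm [0.03 0.01 0.  ] rows 1 per row [0.03 0.01 0.  ] turn -0.30
```

View pics/c8.png

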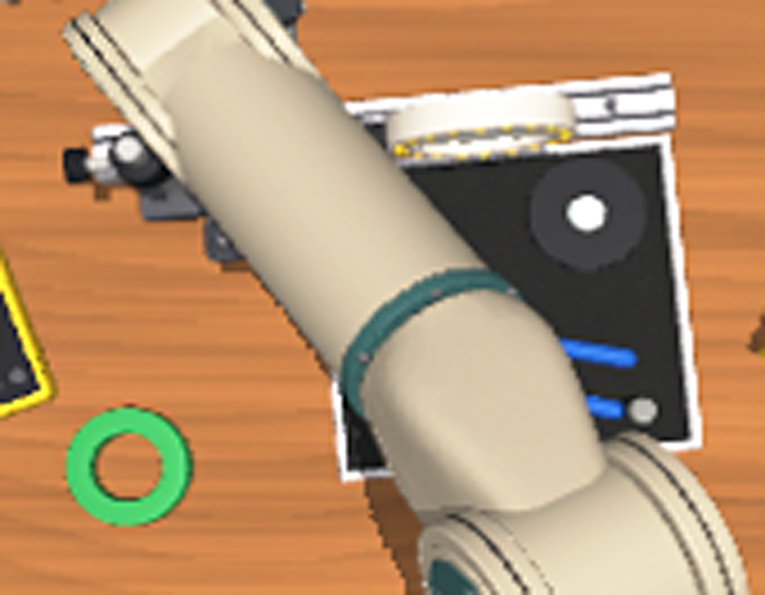

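The lens ring lies parallel to the rail at crop (480,120). I'll release and rise straight up.

Call:
{"fn": "apply_moves", "kwargs": {"increments": "0 0 0 0;0 0 0 0;0 0 0 0;0 0 0 0;0 0 0 0;0 0 0 0;0 0 0 0;0 0 0 0", "gripper": 0}}

```text
time_s: 7.53
position: [0.6439, 0.2099, 0.1814]
eef_rot: [-0.0, 0.67, 0.742, 0.0]
force: [-0.3, -0.2, 0.6]
opening: 0.65
```

Call:
{"fn": "apply_moves", "kwargs": {"increments": "0 0 -1 0;0 0 -3 0;0 0 -4 0;0 0 -4 0;0 0 -2 0;0 0 0 0"}}

```text
time_s: 8.03
position: [0.6463, 0.2118, 0.3287]
eef_rot: [0.002, 0.67, 0.742, 0.005]
force: [-0.2, 0.5, -0.0]
opening: 0.996
```

```bash
python3 -c "
from h import *
to(.55,-.1,.33,14.6)"
```

```text
t 8.03 pos [0.6463 0.2118 0.3287] yaw 95.81 tiltz [ 0.01   0.005 -1.   ] F [-0.22  0.46 -0.02] open 0.996 q [-0.06  0.63 -0.57  1.24  0.33  1.35 -0.51]
 total cm [-30.04 -12.73  -0.38] rows 8.0 per row [-3.76 -1.59 -0.05] turn 81.21
```

Call:
{"fn": "apply_moves", "kwargs": {"increments": "-3.75 -1.6 0 0;-3.75 -1.6 0 0;-3.75 -1.6 0 0;-3.75 -1.6 0 0;-3.75 -1.6 0 0;-3.75 -1.6 0 0;-3.75 -1.6 0 0;-3.75 -1.6 0 0;0 0 0 0"}}

```text
time_s: 8.78
position: [0.5439, -0.1126, 0.3207]
eef_rot: [0.001, 0.675, 0.738, -0.004]
force: [-0.3, -0.7, -1.1]
opening: 0.999
```

Call:
{"fn": "apply_moves", "kwargs": {"increments": "0 0 0 7;0 0 0 7;0 0 0 7;0 0 0 7;0 0 0 7;0 0 0 7;0 0 0 7;0 0 0 7;0 0 0 7;0 0 0 7"}}

```text
time_s: 9.62
position: [0.5468, -0.1013, 0.3213]
eef_rot: [-0.0, 0.975, 0.221, -0.0]
force: [-0.1, 0.0, -0.9]
opening: 0.998
```

```bash
python3 -c "
from h import *
to(.4378,-.3211,.2,14.6)
snap('top','t6');snap('scene','s6')
im=cv2.imread('pics/t6.png');c=cv2.resize(im[130:270,165:360],None,fx=4,fy=4,interpolation=cv2.INTER_CUBIC);cv2.imwrite('pics/c9.png',c)"
```

```text
t 9.62 pos [ 0.5468 -0.1013  0.3213] yaw 25.49 tiltz [-0.001  0.    -1.   ] F [-0.06  0.04 -0.89] open 0.998 q [ 0.34  0.39 -0.3   1.61  0.12  1.16 -1.12]
 total cm [-19.3   15.16  12.13] rows 5.0 per row [-3.86  3.03  2.43] turn 10.89
```

View pics/c9.png

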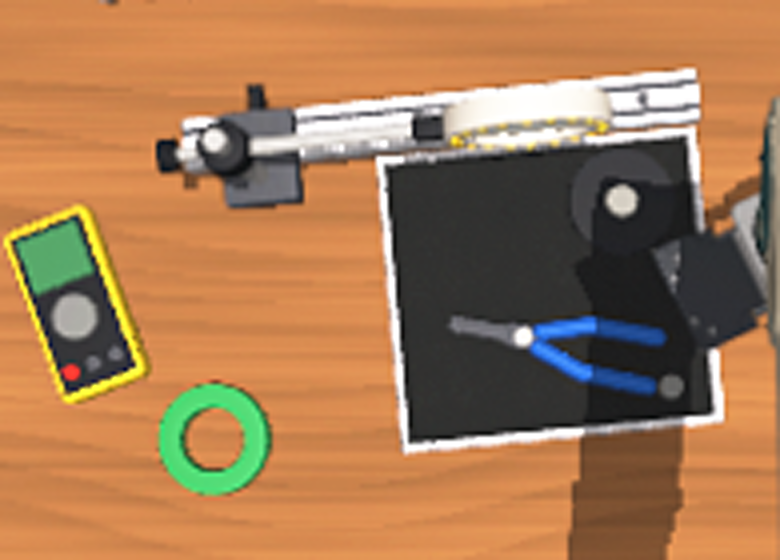

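View pics/s6.png

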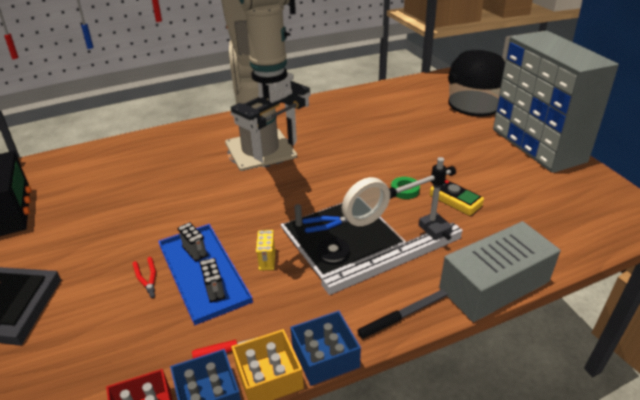

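The boom now lies along the rail in the top crop, running from (250,147) to (412,129). The clock stands still, so I'll check its angle before moving on.

```bash
python3 -c "
from h import *
im=cv2.imread('pics/t6.png')
# boom bar: bright columns centroid
A=[]
for u in range(230,266):
    col=im[158:172,u].astype(int); 
c=cv2.resize(im[150:180,215:325],None,fx=7,fy=7,interpolation=cv2.INTER_CUBIC);cv2.imwrite('pics/c10.png',c)
def p1(x,y,z): return onz('top',165+(x+.5)/4-.5,130+(y+.5)/4-.5,z)
def ang(a,b): d=b-a; return np.degrees(np.arctan2(d[1],d[0]))
print('boom',ang(p1(250,147,.204),p1(412,129,.204)))
print('ring back',ang(p1(455,98,.21),p1(605,85,.21)), 'rail',ang(p1(300,109,.03),p1(694,70,.03)))
print('ring pts',p1(443,125,.2),p1(611,107,.2),'mid',(p1(443,125,.2)+p1(611,107,.2))/2)
"
```

```text
boom -83.38953944429609
ring back -84.59593273894082 rail -83.92354033342757
ring pts [0.65391221 0.14160758 0.2       ] [0.66792591 0.02002796 0.2       ] mid [0.66091906 0.08081777 0.2       ]
```

View pics/c10.png

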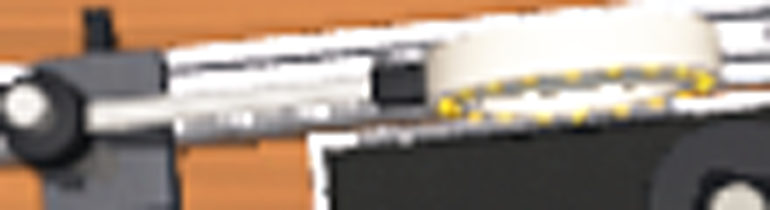

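```bash
python3 -c "
from h import *
def p(x,y): return onz('scene',150+(x+.5)/5-.5,210+(y+.5)/5-.5,.074)
for a,b in (((173,77),(230,140)),((290,258),(313,341))):
    A=p(*a);B=p(*b);d=B-A;print((A+B)/2,np.degrees(np.arctan2(d[1],d[0])),np.linalg.norm(d))
to(.4378,-.3205,.2,14.6)
"
```

```text
[ 0.4341052  -0.32343476  0.074     ] 15.67661092517189 0.06658821773255345
[ 0.59695697 -0.30664857  0.074     ] -2.578433260523554 0.060789619621206
t 9.72 pos [ 0.5469 -0.1013  0.3214] yaw 25.82 tiltz [-0. -0. -1.] F [ 0.65  0.56 -0.57] open 1.002 q [ 0.34  0.39 -0.3   1.61  0.12  1.16 -1.11]
 total cm [-19.36  14.98  12.15] rows 5.0 per row [-3.87  3.    2.43] turn 11.22
```

Call:
{"fn": "apply_moves", "kwargs": {"increments": "-3.85 3.0 0 0;-3.85 3.0 0 0;-3.85 3.0 0 0;-3.85 3.0 0 0;-3.85 3.0 0 0;0 0 0 5.5;0 0 0 5.4;0 0 0 0"}}

```text
time_s: 10.38
position: [0.4544, -0.2892, 0.3213]
eef_rot: [-0.0, 0.992, 0.129, -0.0]
force: [-0.1, 0.4, -0.0]
opening: 1.0
```

```bash
python3 -c "
from h import *
to(.4378,-.3205,.12,14.6)"
```

```text
t 10.38 pos [ 0.4544 -0.2892  0.3213] yaw 14.87 tiltz [-0.  0. -1.] F [-0.1   0.39 -0.01] open 1.0 q [ 0.66  0.36 -0.2   1.66  0.08  1.13 -0.88]
 total cm [-2.4   2.61 20.13] rows 6.0 per row [-0.4   0.43  3.36] turn 0.27
```

Call:
{"fn": "apply_moves", "kwargs": {"increments": "-2.6 2.7 0 0;0 0 3.4 0;0 0 3.4 0;0 0 3.4 0;0 0 3.4 0;0 0 3.4 0;0 0 0 0"}}

```text
time_s: 10.97
position: [0.4333, -0.3178, 0.146]
eef_rot: [-0.004, 0.991, 0.133, -0.004]
force: [-0.5, 0.2, 0.4]
opening: 1.0
```

```bash
python3 -c "
from h import *
to(.4365,-.3215,.027,14.8)
im=snap('scene','s7')
c=cv2.resize(im[160:330,110:290],None,fx=3.5,fy=3.5,interpolation=cv2.INTER_CUBIC);cv2.imwrite('pics/c11.png',c)"
```

```text
t 10.97 pos [ 0.4333 -0.3178  0.146 ] yaw 15.32 tiltz [-0.009  0.007 -1.   ] F [-0.55  0.16  0.4 ] open 1.0 q [ 0.69  0.56 -0.17  1.88  0.13  0.73 -0.85]
 total cm [ 0.29  0.55 11.89] rows 3.0 per row [0.1  0.18 3.96] turn 0.52
```

View pics/c11.png

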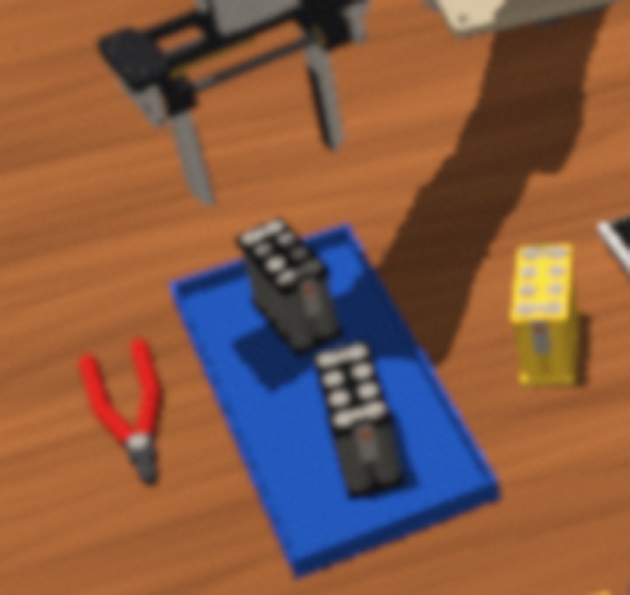

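The fingers hang above and on either side of the near pack, whose top is at crop (285,250). I'll let the arm settle and then go down.

Call:
{"fn": "apply_moves", "kwargs": {"increments": "0 0 0 0;0 0 2.5 0;0 0 0 0;0 0 0 0"}}

```text
time_s: 11.35
position: [0.4375, -0.3215, 0.128]
eef_rot: [0.0, 0.991, 0.131, 0.001]
force: [0.1, -0.4, 1.4]
opening: 0.997
```

```bash
python3 -c "
from h import *
to(.4365,-.3215,.027,14.8)"
```

```text
t 11.35 pos [ 0.4375 -0.3215  0.128 ] yaw 15.01 tiltz [ 0.001 -0.001 -1.   ] F [ 0.12 -0.36  1.43] open 0.997 q [ 0.69  0.58 -0.16  1.89  0.14  0.67 -0.86]
 total cm [-0.11 -0.03 10.1 ] rows 3.0 per row [-0.04 -0.01  3.37] turn 0.21
```

Call:
{"fn": "apply_moves", "kwargs": {"increments": "0 0 2.5 0;0 0 2.5 0;0 0 2 0;0 0 1.8 0;0 0 1.2 0;0 0 0 0;0 0 0 0"}}

```text
time_s: 11.93
position: [0.4379, -0.3218, 0.0278]
eef_rot: [0.001, 0.991, 0.13, 0.001]
force: [-0.0, -0.9, 0.3]
opening: 0.999
```

Call:
{"fn": "apply_moves", "kwargs": {"increments": "0 0 0 0;0 0 0 0;0 0 0 0;0 0 0 0;0 0 0 0;0 0 0 0;0 0 0 0;0 0 0 0;0 0 0 0;0 0 0 0", "gripper": 255}}

```text
time_s: 12.77
position: [0.4369, -0.3216, 0.0265]
eef_rot: [0.0, 0.992, 0.13, 0.0]
force: [0.3, -1.1, 0.3]
opening: 0.431
```

```bash
python3 -c "
from h import *
to(.4365,-.3215,.12,14.8);print(get_obs()['torque'])"
```

```text
t 12.77 pos [ 0.4369 -0.3216  0.0265] yaw 14.92 tiltz [ 0. -0. -1.] F [ 0.35 -1.12  0.29] open 0.431 q [ 0.66  0.74 -0.12  1.95  0.18  0.45 -0.9 ]
 total cm [-0.04 -0.01 -9.35] rows 3.0 per row [-0.01 -0.   -3.12] turn 0.12
[-0.12190737 -0.00548414  0.020634  ]
```

Call:
{"fn": "apply_moves", "kwargs": {"increments": "0 0 -0.7 0;0 0 -1.5 0;0 0 -1.5 0;0 0 -1.5 0;0 0 -1.5 0;0 0 -1.3 0;0 0 0 0;0 0 0 0;0 0 0 0;0 0 0 0"}}

```text
time_s: 13.6
position: [0.4361, -0.3208, 0.1056]
eef_rot: [-0.001, 0.992, 0.13, -0.001]
force: [0.2, 0.5, -2.0]
opening: 0.428
```

```bash
cat > w.py <<'E'
from h import *
F=[];Tq=[]
for i in range(6):
    o=get_obs();F.append(o['force']);Tq.append(o['torque']); read_camera('top')
F=np.array(F);print(F.round(2)[:,2],F.mean(0),F.std(0)/6**.5,np.mean(Tq,0).round(3),o['opening'],o['tau'].round(3),o['position'],o['time_s'])
E
python3 w.py; python3 -c "
from h import *
im=snap('scene','s8')
c=cv2.resize(im[160:330,110:290],None,fx=3.5,fy=3.5,interpolation=cv2.INTER_CUBIC);cv2.imwrite('pics/c12.png',c)"
```

```text
[-2.01 -1.19 -1.39 -1.24 -0.67 -1.36] [ 0.11342536 -0.16055432 -1.31122379] [0.18286758 0.17990331 0.16125328] [-0.006  0.001  0.018] 0.43388654296407064 [ 1.0000e-03 -4.9222e+01 -1.2450e+00 -1.3238e+01 -2.8000e-02 -4.0000e-02
  0.0000e+00] [ 0.4365985  -0.32106917  0.10597706] 13.85
```

View pics/c12.png

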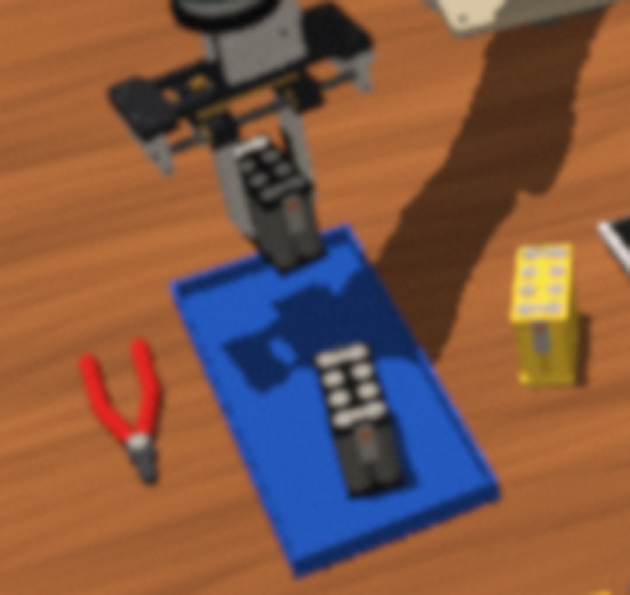

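The near pack hangs upright in the gripper and reads about 1.3 N, so it is probably the dummy. I'll set it back down.

Call:
{"fn": "apply_moves", "kwargs": {"increments": "0 0 1.5 0;0 0 1.5 0;0 0 1.5 0;0 0 1.5 0;0 0 1 0;0 0 0.5 0;0 0 0 0;0 0 0 0"}}

```text
time_s: 14.62
position: [0.437, -0.3214, 0.0316]
eef_rot: [0.0, 0.992, 0.13, 0.0]
force: [-0.6, -0.5, -1.5]
opening: 0.429
```

```bash
python3 -c "
from h import *
to(.4365,-.3215,.0265,14.8)"
```

```text
t 14.62 pos [ 0.437  -0.3214  0.0316] yaw 14.94 tiltz [ 0. -0. -1.] F [-0.57 -0.51 -1.51] open 0.429 q [ 0.66  0.74 -0.12  1.95  0.18  0.46 -0.9 ]
 total cm [-0.06 -0.    0.51] rows 1 per row [-0.06 -0.    0.51] turn 0.14
```

Call:
{"fn": "apply_moves", "kwargs": {"increments": "0 0 0.25 0;0 0 0.2 0;0 0 0.1 0;0 0 0 0;0 0 0 0"}}

```text
time_s: 15.03
position: [0.4372, -0.3215, 0.0265]
eef_rot: [0.0, 0.992, 0.13, 0.0]
force: [0.6, -0.7, 2.7]
opening: 0.429
```

Call:
{"fn": "apply_moves", "kwargs": {"increments": "0 0 0 0;0 0 0 0;0 0 0 0;0 0 0 0;0 0 0 0;0 0 0 0;0 0 0 0;0 0 0 0;0 0 0 0;0 0 0 0", "gripper": 0}}

```text
time_s: 15.87
position: [0.4369, -0.3213, 0.026]
eef_rot: [0.0, 0.992, 0.13, 0.0]
force: [0.4, -0.3, 0.2]
opening: 1.001
```

Call:
{"fn": "apply_moves", "kwargs": {"increments": "0 0 -1 0;0 0 -2 0;0 0 -2.5 0;0 0 -2.5 0;0 0 -2.5 0;0 0 0 0;0 0 0 0"}}

```text
time_s: 16.45
position: [0.4377, -0.322, 0.1329]
eef_rot: [0.001, 0.992, 0.13, 0.001]
force: [0.4, 0.6, -0.3]
opening: 1.001
```

```bash
python3 w.py; python3 -c "
from h import *
to(.598,-.3055,.13,-1)"
```

```text
[-0.35 -0.71 -0.06 -0.3  -0.48  0.27] [ 0.02331833  0.18551758 -0.27069155] [0.09202001 0.16367043 0.12701167] [0.004 0.029 0.012] 1.0026564907828677 [ 2.8000e-02 -4.7976e+01 -1.2880e+00 -1.3976e+01 -3.0000e-02 -3.9000e-02
 -0.0000e+00] [ 0.43607631 -0.32079204  0.12994495] 16.7
t 16.75 pos [ 0.4362 -0.3208  0.13  ] yaw 14.94 tiltz [-0.002  0.001 -1.   ] F [-0.35  0.03  0.36] open 1.0 q [ 0.69  0.58 -0.16  1.89  0.14  0.68 -0.87]
 total cm [16.03  2.69 -0.03] rows 5.0 per row [ 3.21  0.54 -0.01] turn 15.94
```

Call:
{"fn": "apply_moves", "kwargs": {"increments": "2.7 0.45 0 0;2.7 0.45 0 0;2.7 0.45 0 0;2.7 0.45 0 0;2.7 0.45 0 0;2.5 0.45 0 0;0 0 0 5.3;0 0 0 5.3;0 0 0 5.3;0 0 0 0"}}

```text
time_s: 17.58
position: [0.598, -0.3057, 0.1297]
eef_rot: [-0.0, 1.0, -0.009, -0.001]
force: [0.1, -0.0, 0.3]
opening: 0.999
```

```bash
python3 -c "
from h import *
to(.598,-.3055,.027,-1)
im=snap('scene','s9')
c=cv2.resize(im[160:330,110:290],None,fx=3.5,fy=3.5,interpolation=cv2.INTER_CUBIC);cv2.imwrite('pics/c13.png',c)"
```

```text
t 17.58 pos [ 0.598  -0.3057  0.1297] yaw -1.07 tiltz [-0.002  0.    -1.   ] F [ 0.15 -0.01  0.33] open 0.999 q [ 0.47  0.74 -0.07  1.52  0.06  0.89 -1.21]
 total cm [ 2.000e-02 -1.000e-02  1.027e+01] rows 3.0 per row [ 0.01 -0.    3.42] turn -0.07
```

View pics/c13.png

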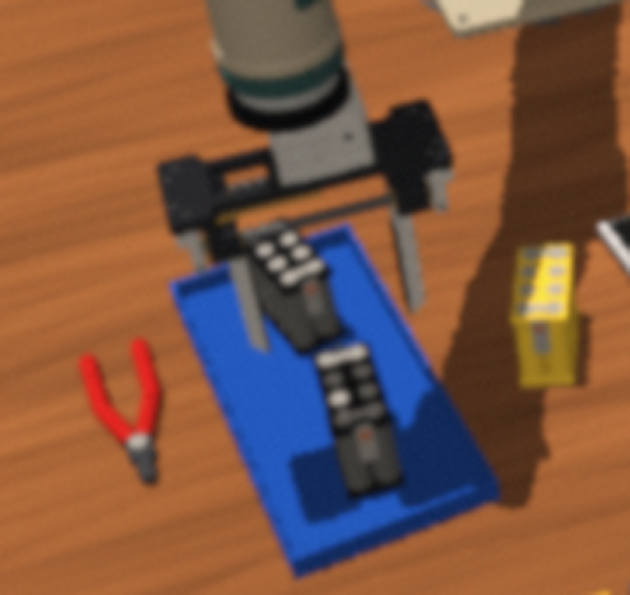

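Call:
{"fn": "apply_moves", "kwargs": {"increments": "0 0 2.5 0;0 0 2.5 0;0 0 2.2 0;0 0 1.8 0;0 0 1.2 0;0 0 0 0;0 0 0 0"}}

```text
time_s: 18.22
position: [0.5981, -0.3061, 0.0286]
eef_rot: [-0.0, 1.0, -0.008, -0.0]
force: [0.3, -0.0, 1.5]
opening: 1.003
```

Call:
{"fn": "apply_moves", "kwargs": {"increments": "0 0 0 0;0 0 0 0;0 0 0 0;0 0 0 0;0 0 0 0;0 0 0 0;0 0 0 0;0 0 0 0;0 0 0 0;0 0 0 0", "gripper": 255}}

```text
time_s: 19.05
position: [0.5984, -0.3064, 0.029]
eef_rot: [0.0, 1.0, -0.009, 0.0]
force: [-0.1, -0.1, 0.3]
opening: 0.432
```

Call:
{"fn": "apply_moves", "kwargs": {"increments": "0 0 -0.7 0;0 0 -1.5 0;0 0 -1.5 0;0 0 -1.5 0;0 0 -1.5 0;0 0 -1.3 0;0 0 0 0;0 0 0 0;0 0 0 0;0 0 0 0"}}

```text
time_s: 19.88
position: [0.5974, -0.3056, 0.1077]
eef_rot: [-0.001, 1.0, -0.008, -0.001]
force: [-0.6, -0.3, -4.8]
opening: 0.431
```

```bash
python3 w.py; python3 -c "
from h import *
im=snap('scene','s10')
c=cv2.resize(im[130:330,110:290],None,fx=3,fy=3,interpolation=cv2.INTER_CUBIC);cv2.imwrite('pics/c14.png',c)"
```

```text
[-4.79 -3.88 -4.09 -4.16 -3.96 -3.2 ] [-0.08676786 -0.21412299 -4.01371639] [0.22375964 0.12551972 0.19051495] [ 0.012  0.023 -0.   ] 0.4296618881566277 [ 2.0000e-03 -6.2077e+01 -3.6400e-01 -1.7742e+01 -2.1000e-02 -5.3000e-02
 -0.0000e+00] [ 0.59813277 -0.30598601  0.10842226] 20.1333
```

View pics/c14.png

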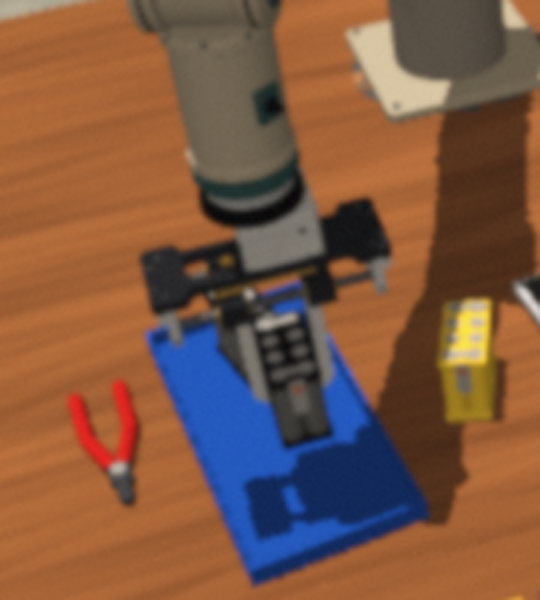

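The far pack reads about 4.0 N against 1.3 N for the near one, so the far pack is the heavy one. It is upright in the grip, with its far end at crop (305,400), and the dummy is hidden behind it. I'll raise it and carry it to the lens.

Call:
{"fn": "apply_moves", "kwargs": {"increments": "0 0 -1.5 0;0 0 -2 0;0 0 -2 0;0 0 -2 0;0 0 -1 0;0 0 0 0;0 0 0 0"}}

```text
time_s: 20.82
position: [0.5983, -0.3061, 0.1939]
eef_rot: [0.0, 1.0, -0.008, 0.0]
force: [-1.6, 0.0, -4.1]
opening: 0.433
```

```bash
python3 -c "
from h import *
to(.517,.065,.19,5.95)"
```

```text
t 20.82 pos [ 0.5983 -0.3061  0.1939] yaw -0.97 tiltz [ 0. -0. -1.] F [-1.6   0.04 -4.15] open 0.433 q [ 0.47  0.67 -0.08  1.46  0.06  1.01 -1.2 ]
 total cm [ -8.76 -36.97   0.38] rows 10.0 per row [-0.88 -3.7   0.04] turn -6.92
```

Call:
{"fn": "apply_moves", "kwargs": {"increments": "-1 -1 0 0;-1.5 -2 0 0;-1.2 -2.5 0 0;-1 -2.5 0 0;-1 -2.5 0 0;-1 -2.5 0 0;-0.8 -2.5 0 0;-0.5 -2.5 0 0;-0.5 -2.5 0 0;-0.3 -2.5 0 0"}}

```text
time_s: 21.65
position: [0.5123, -0.0735, 0.1926]
eef_rot: [-0.0, 1.0, -0.009, -0.002]
force: [0.7, 0.8, -4.1]
opening: 0.432
```

Call:
{"fn": "apply_moves", "kwargs": {"increments": "0 -2.5 0 0;0 -2.5 0 0;0 -2.5 0 0;0 -2.5 0 0;0 -2 0 0;0 -1 0 0;0 0 0 -3.5;0 0 0 -3.4;0 0 0 0;0 0 0 0"}}

```text
time_s: 22.48
position: [0.5159, 0.0544, 0.1932]
eef_rot: [0.0, 0.999, 0.05, -0.001]
force: [-0.3, 0.1, -3.9]
opening: 0.43
```

```bash
python3 -c "
from h import *
to(.517,.065,.19,5.95)"
```

```text
t 22.48 pos [0.5159 0.0544 0.1932] yaw 5.79 tiltz [-0.002 -0.001 -1.   ] F [-0.34  0.1  -3.93] open 0.43 q [-0.07  0.46 -0.13  1.89  0.08  0.8  -1.71]
 total cm [ 0.21 -1.05  0.32] rows 1 per row [ 0.21 -1.05  0.32] turn -0.16
```

Call:
{"fn": "apply_moves", "kwargs": {"increments": "0.1 -0.5 0.15 -0.2;0.1 -0.5 0.15 0;0 0 0 0;0 0 0 0;0 0 0 0;0 0 0 0"}}

```text
time_s: 22.98
position: [0.5174, 0.0653, 0.191]
eef_rot: [0.0, 0.999, 0.053, 0.0]
force: [0.0, 0.3, -4.5]
opening: 0.429
```

```bash
python3 -c "
from h import *
to(.517,.065,.19,5.95)
a=snap('top','t12');im=snap('scene','s12')
c=cv2.resize(im[60:330,150:480],None,fx=2.2,fy=2.2,interpolation=cv2.INTER_CUBIC);cv2.imwrite('pics/c15.png',c)
c=cv2.resize(a[130:280,180:440],None,fx=3,fy=3,interpolation=cv2.INTER_CUBIC);cv2.imwrite('pics/c16.png',c)"
```

```text
t 22.98 pos [0.5174 0.0653 0.191 ] yaw 6.12 tiltz [ 0. -0. -1.] F [ 0.05  0.31 -4.5 ] open 0.429 q [-0.09  0.47 -0.13  1.89  0.08  0.79 -1.73]
 total cm [-0.04  0.03  0.1 ] rows 1 per row [-0.04  0.03  0.1 ] turn 0.17
```

View pics/c15.png

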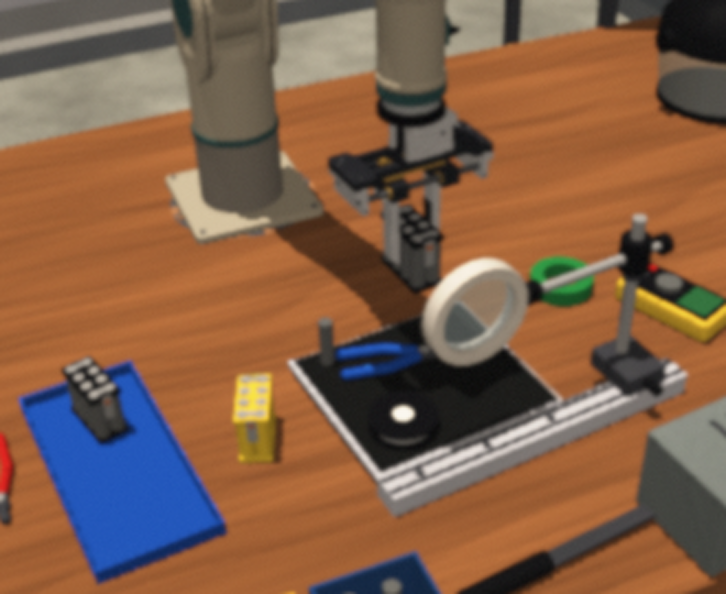

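View pics/c16.png

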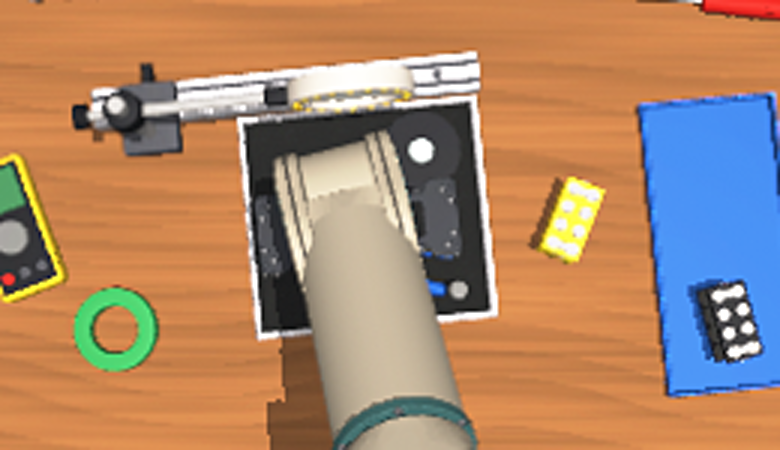

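The heavy pack is upright at about (415,250) in the scene crop, behind the lens at (475,312). The dummy stands upright in the tray. I'll check the held pack by projecting its expected corners.

```bash
python3 -c "
from h import *
im=cv2.imread('pics/s12.png')
o=get_obs();p=o['position'];w,a,b,c=o['eef_rot'];y=np.arctan2(2*a*b,a*a-b*b);print(np.degrees(y))
ex=np.array([np.cos(y),np.sin(y),0]);ey=np.array([-np.sin(y),np.cos(y),0])
S=4;c0=(370,130)
big=cv2.resize(im[130:250,370:520][:, :],None,fx=S,fy=S,interpolation=cv2.INTER_CUBIC)
c0=(310,130);big=cv2.resize(im[130:250,310:430],None,fx=5,fy=5,interpolation=cv2.INTER_CUBIC);S=5
def d(P,col):
    u=(proj('scene',P)-c0+.5)*S-.5; cv2.circle(big,(int(u[0]),int(u[1])),3,col,-1)
for sx in(-1,1):
  for sy in(-1,1):
    for z in(-.025,.045): d(p+ex*.0405*sx+ey*.0205*sy+[0,0,z],(0,0,255) if sx>0 else (255,0,255))
L=np.array([.6574,.0799,.2]);d(L,(0,255,0))
for t in np.arange(0,6.28,.4): d(L+[0,0,.062*np.sin(t)]+np.array([.1037,-.9946,0])*.062*np.cos(t)+np.array([.9946,.1037,0])*.011,(0,255,0))
cv2.imwrite('pics/c17.png',big)
"
```

```text
6.107879831219684
```

View pics/c17.png

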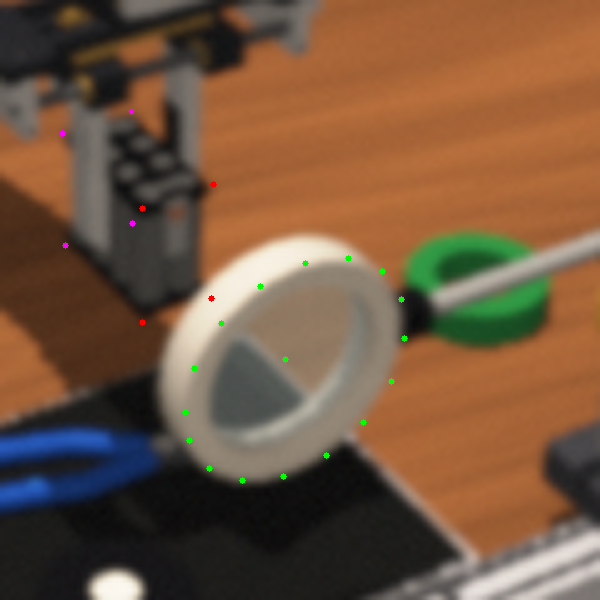

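The projected corners match the picture to within about 2 px (a few mm). The pose is settled and the grip is firm, so I'm handing in.

```bash
python3 -c "
from h import *
o=get_obs();print(o['time_s'],o['position'],o['opening'],o['force'],abs(o['qd']).max());print(finish_job())"
```

```text
23.0833 [0.51744346 0.0652253  0.19104817] 0.43011172291790767 [-0.60803981  0.89422732 -4.24492167] 0.0014837983210219175
the job is handed in; nothing more can be done
None
```

I finished the job and handed it in at 23.1 s, still holding the heavier pack up behind the lens. No verdict came back.

- **Magnifier:** I gripped the boom and swung it about 66° round the post until it was square across the station, then let go. Afterwards the top view put the boom at −83.4° and the back of the lens ring at −84.6°. The rail measured −83.9°, so the boom is square to within about 0.7°.
- **Weighing:** the near pack read about 1.3 N and the far one about 4.0 N. The near pack is the dummy, and the last pictures show it standing upright in the tray.
- **Final hold:** the heavier pack is upright over the pad, with its narrow end turned within about 0.2° of square to the lens. By my sums that end is about 100 mm from the lens and level with its centre to within about 1 mm.
- **Checks that disagreed slightly:** the scene view put the held pack about 2 pixels off where I expected, and some lens-ring points were off by more. That leaves up to about 5 mm of doubt in the distance and a few millimetres in the centring. The two cameras also differed by about 3 mm on where the packs first stood.
- **Other items:** I saw nothing else on the bench moved in the last pictures, though the arm hid part of the pad from above and I did not measure each item.

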